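Sort the spice jars by height into the rack

TASK

Two spice jars with dark caps, a tall one and a short one, have been left on the worktop beside the wooden two-row spice rack. Stand each of them upright on the floor of the rack, in the row that already holds a jar of its own height.

Things in the scene. Friction and masses are not known exactly. Their poses are not given: they have to be found in the camera images.
- tall_row (a point): middle of the free part of the rack's row for tall jars, on its floor. Row 66 mm wide along this point's x, free for 140 mm along y, z up. Its +y end holds a tall jar fixed in a dark wooden socket (axis at y = +98 mm, top 105 mm above this floor). Rack: low wooden tray, fixed, turned any way, floor 6 mm above the worktop, walls 18 mm above the floor, 8 mm thick, 16 mm between rows.
- short_row (a point): middle of the free part of the rack's row for short jars, on its floor, 82 mm from the tall row's point along its -x; same axes. Row 66 mm wide along x, free for 140 mm along y, z up, walls 18 mm above the floor. Its +y end holds a short jar fixed in a dark wooden socket (axis at y = +98 mm, top 66 mm above this floor).
- tall_jar_center (a point): the loose tall spice jar: clear glass with a label and a dark brown cap, round, 41 mm in diameter, 105 mm high, 0.11 kg, standing upright on the worktop; this point lies on its axis half-way up (52.5 mm above its underside), z along its axis
- short_jar_center (a point): the loose short spice jar: amber glass with a pale label and a black cap, round, 41 mm in diameter, 66 mm high, 0.08 kg, standing upright on the worktop; this point lies on its axis half-way up (33 mm above its underside), z along its axis

How it is judged:
At the end, for the whole second after the job is handed in: Each loose jar stands in the free part of the row that holds a jar of its own height: within 18 mm of the row's centre line, on the rack's floor (height within 8 mm), upright within 10 degrees, released and at rest (x of tall_jar_center in the frame of tall_row between -0.018 and 0.018 m and y of tall_jar_center in the frame of tall_row between -0.065 and 0.065 m and z of tall_jar_center in the frame of tall_row between 0.0445 and 0.0605 m and angle between each of tall_jar_center, short_jar_center's own z axis and vertical below 0.175 rad and linear speed of each of tall_jar, short_jar below 0.03 m/s and x of short_jar_center in the frame of short_row between -0.018 and 0.018 m and y of short_jar_center in the frame of short_row between -0.065 and 0.065 m and z of short_jar_center in the frame of short_row between 0.025 and 0.041 m); the robot touches nothing.
It also fails if it takes over 58 s, if anything falls off the work surface, if the arm or the gripper's body presses on something with over 40 N, if the wrist force passes 120 N, or if a joint passes its speed limit or range.

ROBOT

A 6-joint arm with a two-finger parallel gripper is mounted at the origin on a cart in front of the work surface, level with it; the furniture and walls round the work are solid. World frame = base frame: x ahead of the robot, y to its left, z up, the work surface at z = 0. Lengths are in m, angles in rad, forces in N, time in s.
With the tool pointing down it reaches from about 0.25 to 0.725 m from the base axis. Payload 4 kg.
Tool frame: the origin (TCP) lies midway between the tips of the shut fingers; the grasp point (between the pads) lies 19 mm behind it (bot.grip_point_offset is the distance from the TCP to the grasp point, in m); z points along the fingers, y is the line along which they close (so a half turn about z gives the same grasp; the last joint's range is limited). The gripper opens to 85 mm and grips with 20 to 120 N. Pads are 22 mm wide; open, the fingers measure 114 mm over their backs; the gripper's body (76 mm by 85 mm) begins 54 mm behind the grasp point. The pads swing forward as they close: fully open they stand 13 mm farther back than shut.
Start: joints at [-1.231, 0.241, 0.005, 1.335, 0, 1.571], TCP at [0.167, -0.471, 0.231] pointing down, gripper open.
Joint ranges: [-2.72, 2.72], [-1.05, 1.87], [-1.09, 1.28], [-1.99, 2.15], [-1.42, 1.44], [-3.14, 3.14]. Speed limits (rad/s): [2.79, 2.79, 3.14, 3.14, 3.14, 3.14].

INTERFACE

Orientations are given as a unit quaternion [x, y, z, w].
In Python, from workcell import bot gives the robot as it stands.
- The arm moves only by the tool step_arm, never from a script. Its argument "targets" is text: rows parted by semicolons, each of 7 numbers parted by spaces: the opening, from -1 (shut) to 1 (fully open), so that 0 is half open, then the shift along the world's x, y, z normalised to -1 to 1, where 1 is 0.5 m, then the turn, a rotation vector about the world's x, y, z normalised to -1 to 1, where 1 is pi/4 rad. In form: gripper x y z wx wy wz; .... A call has 1 to 10 rows; each row is the pose to reach, as a shift and turn from the pose commanded when the call began; what a row does not reach only later rows make up. A row lasts 1/12 s, in which the tool goes at most 41.7 mm and 7.16 degrees, less where a joint would pass 70% of its speed; a pose out of reach is approached as far as the arm can. A call with a number of a shift or a turn outside -1 to 1 is refused whole. A call with a gripper value outside its range is refused whole. The fingers move at their own pace and stop on an object; the grip force is fixed at half the most. Time passes only in rows, so rows that repeat a pose let the fingers close. It gives the time, the measured TCP pose, the force, the opening and the grip force at its end, in the units of the state.
- bot.get_obs(): the state, without advancing time (a new reading comes with each control period).
- bot.camera(name): name is "scene" or "top" or "wrist"; returns the picture (420x560x3 uint8, red, green, blue); there is no depth.
- bot.camera_info(name): a dict with "vertical_fov" (degrees; the focal length in pixels is half the picture's height over the tangent of half this angle, whatever the lens; pixels are square), "cx", "cy" (the principal point, pixels), "pose" (4x4, takes a point from camera to world coordinates). Camera axes: x right, y up, looking along -z (the intrinsics and any distortion apply to the point x, -y, -z); pixel columns grow to the right and rows downward; lengths in m; the calibration is good to about 2 mm. A picture is of the moment at which its call begins: read the wrist's pose just before it. camera_info takes no time and is no camera call; for the wrist camera it gives the pose at the moment of the call.
- bot.job_done(): hands the job in; it is judged then, once.
The state is a dict: "clock": time; "joint_pos": joint angles; "joint_vel": joint speeds; "tau": joint torques, N m; "eef_pos": TCP position; "tool_rot": TCP orientation; "ft_force": force on the tool from outside, world axes, zero at the start; "ft_torque": the same for the moment, N m; "grip_width": finger opening in m; "grasp_force": force on a finger pad.
Only numpy, scipy, OpenCV 4.12 (cv2) and the standard library are available. Lean on these libraries where they do the work, as an engineer would, in place of code of your own. Each camera call takes 0.05 s, during which the arm holds its last target. There are 200 camera calls.

## Working session

There is one attempt and no reset: what is moved stays moved. The work goes in short steps, Python scripts to look and compute and a tool call to move; the robot and the scene stay as the last step left them, time stands still between calls to the robot, and variables do not carry over. Pictures are saved under pics/ and viewed, at most 10 in all, crops included, and the job is handed in when it is done.

Besides the shell and the picture viewer there is one more tool, called after "Request:" by a JSON object that holds its "api" and its "payload", one argument or row to a line. step_arm: Moves the arm, as the interface text tells. Scaled input: -1 to 1 covers 0.5 m each way for a shift and pi/4 rad each way for a turn. Its arguments: {"type":"object","properties":{"targets":{"type":"string"}},"required":["targets"]}

```bash
mkdir -p pics; python3 - <<'E'
from workcell import bot
import cv2,numpy as np
np.set_printoptions(precision=4,suppress=True)
for n in("scene","top"):
    im=bot.camera(n);cv2.imwrite(f"pics/{n}0.png",im[:,:,::-1])
    print(n,bot.camera_info(n))
o=bot.get_obs();print(o["clock"],o["eef_pos"],o["tool_rot"],o["grip_width"])
E
```

```text
scene {'vertical_fov': 53.280272720392716, 'cx': 277.79539022248844, 'cy': 204.52175824161694, 'pose': array([[ 0.8796,  0.3139, -0.3574,  0.2485],
       [-0.4756,  0.5861, -0.656 , -0.5006],
       [ 0.0036,  0.747 ,  0.6648,  0.6278],
       [ 0.    ,  0.    ,  0.    ,  1.    ]])}
top {'vertical_fov': 55.35461775197705, 'cx': 277.75292782354956, 'cy': 207.61703454440462, 'pose': array([[-0.0129,  0.9994, -0.0317,  0.5024],
       [-0.9996, -0.0121,  0.0262,  0.0859],
       [ 0.0258,  0.032 ,  0.9992,  0.9372],
       [ 0.    ,  0.    ,  0.    ,  1.    ]])}
0.1 [ 0.1664 -0.4709  0.2305] [ 0.9856  0.1691 -0.0001 -0.0009] 0.08561571936863656
```

View pics/scene0.png

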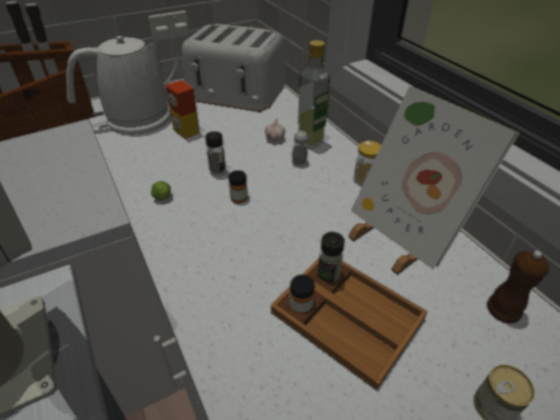

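View pics/top0.png

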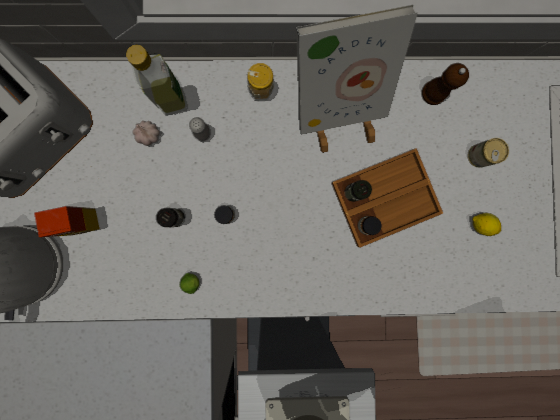

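The scene view shows the loose tall jar cap at about (214,139) and the short one at (238,178). The rack jars are at (332,241) and (301,286). In the top view the loose caps are at (168,217) and (225,214), and the rack caps at (360,189) and (371,225). The rack extends to the right, which is world −y.

```bash
cat >h.py <<'E'
import cv2,numpy as np
from workcell import bot
np.set_printoptions(precision=4,suppress=True)
def ray(info,u,v,H=420):
    f=H/2/np.tan(np.radians(info["vertical_fov"]/2)); P=info["pose"]
    d=P[:3,:3]@np.array([(u-info["cx"])/f,-(v-info["cy"])/f,-1]);return P[:3,3],d/np.linalg.norm(d)
def plane(info,u,v,z):
    o,d=ray(info,u,v);return o+d*(z-o[2])/d[2]
def tri(rays):
    A=0;b=0
    for o,d in rays:
        M=np.eye(3)-np.outer(d,d);A=A+M;b=b+M@o
    p=np.linalg.solve(A,b);return p,[np.linalg.norm((np.eye(3)-np.outer(d,d))@(p-o)) for o,d in rays]
def blob(im,u,v,r=18,thr=45):
    m=(im.max(2)<thr).astype(np.uint8); w=np.zeros_like(m);cv2.circle(w,(u,v),r,1,-1);m&=w
    n,l,s,c=cv2.connectedComponentsWithStats(m)
    k=1+np.argmax(s[1:,4]);return c[k],s[k]
E
python3 - <<'E'
from h import *
S=cv2.imread("pics/scene0.png");T=cv2.imread("pics/top0.png")
a=[cv2.resize(T[195:240,140:250],None,fx=7,fy=7,interpolation=2)[:,:560],cv2.resize(T[140:255,325:450],None,fx=3,fy=3,interpolation=2)]
b=[cv2.resize(S[125:210,195:260],None,fx=4,fy=4,interpolation=2),cv2.resize(S[225:325,280:350],None,fx=3.4,fy=3.4,interpolation=2)]
im=np.zeros((600,800,3),np.uint8)
x=cv2.resize(T[195:240,140:250],None,fx=4,fy=4);im[:180,:440]=x
x=cv2.resize(T[140:250,325:450],None,fx=3,fy=3);im[180:510,:375]=x
x=cv2.resize(S[125:210,195:260],None,fx=3,fy=3);im[:255,450:645]=x
x=cv2.resize(S[225:325,280:350],None,fx=3,fy=3);im[260:560,450:660]=x
cv2.imwrite("pics/crop.png",np.clip(im*1.8,0,255).astype(np.uint8))
I={n:bot.camera_info(n) for n in("scene","top")}
for n,t,s in [("tall",(168,217),(214,139)),("short",(225,214),(238,178)),("rt",(360,189),(332,241)),("rs",(371,225),(301,286))]:
    ct,st=blob(T,*t);cs,ss=blob(S,*s)
    p,e=tri([ray(I["top"],*ct),ray(I["scene"],*cs)]);print(n,ct,st,cs,ss,p,e[0])
E
```

```text
tall [170.1241 217.0811] [157 208  28  19 419] [213.8394 139.7098] [207 133  15  15 193] [0.5111 0.2887 0.098 ] 0.0009988765005776031
short [224.04   214.4182] [215 206  20  18 275] [237.1386 178.4208] [229 172  17  14 202] [0.5171 0.1807 0.0574] 0.000226847318202292
rt [357.9125 190.234 ] [344 180  28  22 423] [332.1116 244.5986] [322 233  21  24 421] [ 0.5666 -0.1085  0.093 ] 0.002840855423648383
rs [370.9467 225.06  ] [361 216  20  19 300] [302.1525 286.9843] [291 276  23  23 446] [ 0.49   -0.1421  0.0608] 0.0007314059721467141
```

View pics/crop.png

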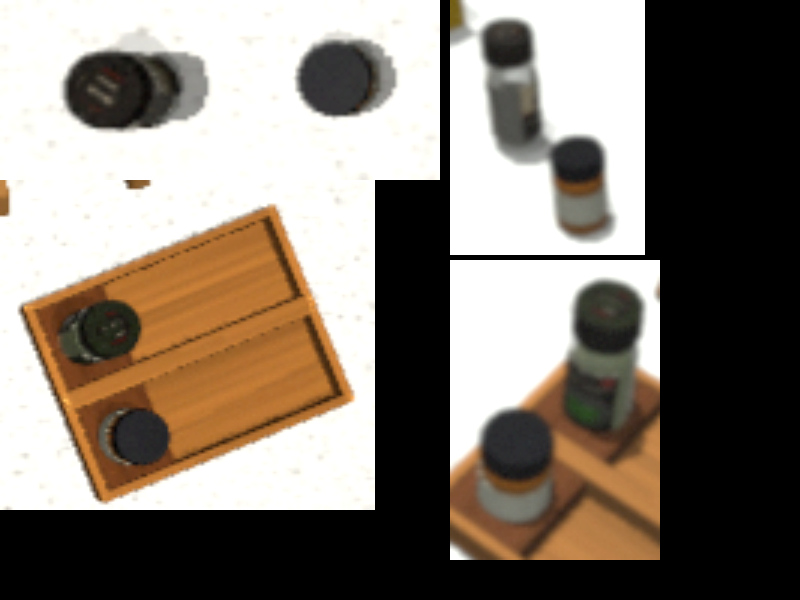

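The crop shows the cap tops and the rack outline clearly. I read the cap tops in the top view as tall (165.9,218), short (223.7,214.7), rack tall (362,189.7) and rack short (372,225.7). I'll refine the positions from these.

```bash
python3 - <<'E'
from h import *
I={n:bot.camera_info(n) for n in("scene","top")}
P={}
for n,t,s,h in [("tall",(165.9,218),(214.3,136),.105),("short",(223.7,214.7),(238,174.7),.066),("rt",(362,189.7),(332.3,239.7),.111),("rs",(372,225.7),(302.3,283),.072)]:
    p,e=tri([ray(I["top"],*t),ray(I["scene"],*s)]);P[n]=plane(I["top"],*t,h)
    print(n,p,e[0],P[n],plane(I["scene"],*s,h))
C=np.array([plane(I["top"],*c,.024)[:2] for c in[(332.3,183.3),(416,148.7),(442.7,212.3),(359.7,246.7)]])
print(C,C.mean(0),[np.linalg.norm(C[i]-C[i-1]) for i in range(4)])
ey=(C[0]-C[1]+C[3]-C[2]);ey/=np.linalg.norm(ey);ex=np.array([ey[1],-ey[0]]);print("ex",ex,"ey",ey,np.degrees(np.arctan2(ey[1],ey[0])))
d=P["rt"][:2]-P["rs"][:2];print(d,np.linalg.norm(d),d/np.linalg.norm(d))
for n in("rt","rs"):print(n,P[n][:2]-.098*ey,"rel rack centre",(P[n][:2]-C.mean(0))@ex,(P[n][:2]-C.mean(0))@ey)
print(np.hypot(*P["tall"][:2]),bot.camera_info("wrist"))
E
```

```text
tall [0.5121 0.2947 0.1043] 0.0020200349715438605 [0.5102 0.2953 0.105 ] [0.5135 0.2927 0.105 ]
short [0.5177 0.1796 0.0681] 0.0017586776711115846 [0.5161 0.1806 0.066 ] [0.5203 0.1815 0.066 ]
rt [ 0.5648 -0.1123  0.1099] 0.0010293525489366963 [ 0.5638 -0.1115  0.111 ] [ 0.5651 -0.1134  0.111 ]
rs [ 0.4892 -0.1418  0.0715] 0.0013001904307087474 [ 0.4881 -0.1411  0.072 ] [ 0.4903 -0.1426  0.072 ]
[[ 0.5857 -0.064 ]
 [ 0.664  -0.2598]
 [ 0.516  -0.3184]
 [ 0.4397 -0.1244]] [ 0.5513 -0.1917] [np.float64(0.15805000936118999), np.float64(0.21089151859976307), np.float64(0.15914335551083883), np.float64(0.20851546662065823)]
ex [0.9296 0.3685] ey [-0.3685  0.9296] 111.62063432765713
[0.0757 0.0296] 0.0813013212549229 [0.9312 0.3644]
rt [ 0.5999 -0.2026] rel rack centre 0.04113366820522056 0.06995664440402694
rs [ 0.5242 -0.2322] rel rack centre -0.04016689499163641 0.0703077308179543
0.5894785248720823 {'vertical_fov': 61.849813700516286, 'cx': 279.8463927244618, 'cy': 209.27387737919096, 'pose': array([[ 0.3338,  0.891 ,  0.3078,  0.2449],
       [-0.9426,  0.3162,  0.107 , -0.4445],
       [-0.002 , -0.3258,  0.9454,  0.3722],
       [ 0.    ,  0.    ,  0.    ,  1.    ]])}
```

Request:
{"api": "step_arm", "payload": {
  "targets": "1 0.07 0.13 0.01 0 0 0;1 0.14 0.26 0.02 0 0 0;1 0.21 0.39 0.04 0 0 0;1 0.28 0.52 0.05 0 0 0;1 0.35 0.66 0.06 0 0 0;1 0.35 0.66 0.06 0 0 0;1 0.35 0.66 0.06 0 0 0;1 0.35 0.66 0.06 0 0 0;1 0.35 0.66 0.06 0 0 0;1 0.35 0.66 0.06 0 0 0"
}}

```text
clock: 0.93
eef_pos: [0.3444, -0.1353, 0.2617]
tool_rot: [0.985, 0.175, 0.001, -0.001]
ft_force: [-0.7, -0.5, -0.1]
grip_width: 0.0856
grasp_force: 0.0
```

```bash
python3 -c "
from h import *
o=bot.get_obs();print(o['joint_pos'],o['eef_pos'],o['tool_rot'])"
```

```text
[-0.377  -0.0327 -0.2254  1.3769  0.0031  2.4126] [ 0.3444 -0.1353  0.2617] [ 0.9846  0.1751  0.0013 -0.001 ]
```

Request:
{"api": "step_arm", "payload": {
  "targets": "1 0.06 0.1 -0.02 0 0 0.15;1 0.12 0.2 -0.04 0 0 0.3;1 0.18 0.32 -0.06 0 0 0.45;1 0.23 0.42 -0.08 0 0 0.6;1 0.28 0.52 -0.1 0 0 0.75;1 0.32 0.6 -0.12 0 0 0.9;1 0.35 0.64 -0.12 0 0 1;1 0.35 0.64 -0.12 0 0 1;1 0.35 0.64 -0.12 0 0 1;1 0.35 0.64 -0.12 0 0 1"
}}

```text
clock: 1.77
eef_pos: [0.5185, 0.1833, 0.1983]
tool_rot: [0.844, 0.536, -0.0, -0.001]
ft_force: [-0.3, -0.4, -0.2]
grip_width: 0.0853
grasp_force: 0.0
```

```bash
python3 -c "
from h import *
o=bot.get_obs();I=bot.camera_info('wrist');im=bot.camera('wrist')
print(o['joint_pos'],o['eef_pos'],o['tool_rot'],I['pose'])
cv2.imwrite('pics/w1.png',im[:,:,::-1])
np.save('w1.npy',I)
"
```

```text
[0.3388 0.3559 0.0774 1.2934 0.0017 2.3498] [0.5185 0.1833 0.1983] [ 0.8444  0.5357 -0.0004 -0.001 ] [[ 0.9049  0.4017  0.1409  0.5538]
 [-0.4257  0.8561  0.293   0.2576]
 [-0.003  -0.3251  0.9457  0.34  ]
 [ 0.      0.      0.      1.    ]]
```

View pics/w1.png

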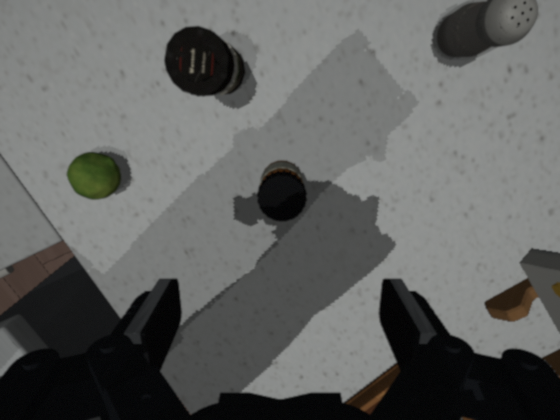

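The wrist view shows the short cap top at about (282,196), centred between the fingers. The tall cap top is at about (199,61).

```bash
python3 - <<'E'
from h import *
I=np.load('w1.npy',allow_pickle=True).item();T=bot.camera_info("top")
for c,t,h in[((282,196),(223.7,214.7),.066),((199,61),(165.9,218),.105)]:
    print(plane(I,*c,h),tri([ray(I,*c),ray(T,*t)]))
E
```

```text
[0.5194 0.1824 0.066 ] (array([0.5174, 0.1809, 0.0591]), [np.float64(0.0012390490788909856), np.float64(0.0012390490788908386)])
[0.5148 0.2939 0.105 ] (array([0.5111, 0.298 , 0.0881]), [np.float64(0.0016592700807490411), np.float64(0.0016592700807490333)])
```

Request:
{"api": "step_arm", "payload": {
  "targets": "1 0 0 -0.06 0 0 0;1 0 0 -0.12 0 0 0;1 0 0 -0.18 0 0 0;1 0 0 -0.24 0 0 0;1 0 0 -0.29 0 0 0;1 0 0 -0.32 0 0 0;1 0 0 -0.345 0 0 0;1 0 0 -0.345 0 0 0;1 0 0 -0.345 0 0 0;1 0 0 -0.345 0 0 0"
}}

```text
clock: 2.65
eef_pos: [0.5172, 0.1779, 0.0299]
tool_rot: [0.846, 0.533, 0.001, 0.0]
ft_force: [0.1, 0.5, -0.4]
grip_width: 0.0854
grasp_force: 0.0
```

Request:
{"api": "step_arm", "payload": {
  "targets": "-1 0 0 0 0 0 0;-1 0 0 0 0 0 0;-1 0 0 0 0 0 0;-1 0 0 0 0 0 0;-1 0 0 0 0 0 0;-1 0 0 0 0 0 0;-1 0 0 0 0 0 0;-1 0 0 0 0 0 0"
}}

```text
clock: 3.32
eef_pos: [0.5174, 0.1789, 0.0298]
tool_rot: [0.846, 0.533, 0.001, 0.0]
ft_force: [-0.2, 0.3, 6.0]
grip_width: 0.0393
grasp_force: 60.8
```

Request:
{"api": "step_arm", "payload": {
  "targets": "-1 0 0 0.04 0 0 0;-1 0 0 0.1 0 0 0;-1 0 0 0.16 0 0 0;-1 0 0 0.22 0 0 0;-1 0 -0.05 0.28 0 0 -0.1;-1 0 -0.12 0.32 0 0 -0.25;-1 0 -0.19 0.32 0 0 -0.4;-1 0 -0.26 0.32 0 0 -0.55;-1 0 -0.33 0.32 0 0 -0.7;-1 0 -0.4 0.32 0 0 -0.8"
}}

```text
clock: 4.15
eef_pos: [0.516, -0.0228, 0.1886]
tool_rot: [0.97, 0.244, -0.0, -0.0]
ft_force: [0.7, 0.0, -1.1]
grip_width: 0.0391
grasp_force: 60.5
```

Request:
{"api": "step_arm", "payload": {
  "targets": "-1 0 -0.07 0 0 0 -0.08;-1 0 -0.14 0 0 0 -0.15;-1 0 -0.21 0 0 0 -0.15;-1 0 -0.28 0 0 0 -0.15;-1 0 -0.35 0 0 0 -0.15;-1 0 -0.4 0 0 0 -0.15;-1 0 -0.43 0 0 0 -0.15;-1 0 -0.43 0 0 0 -0.15;-1 0 -0.43 0 0 0 -0.15;-1 0 -0.43 0 0 0 -0.15"
}}

```text
clock: 4.98
eef_pos: [0.5165, -0.2352, 0.1884]
tool_rot: [0.982, 0.189, -0.0, -0.001]
ft_force: [0.0, -0.1, -1.4]
grip_width: 0.0391
grasp_force: 60.6
```

```bash
python3 -c "
from h import *
o=bot.get_obs();I=bot.camera_info('wrist');im=bot.camera('wrist')
print(o['joint_pos'],o['eef_pos'],o['tool_rot'],o['grip_width'],I['pose'])
cv2.imwrite('pics/w2.png',im[:,:,::-1])
np.save('w2.npy',I)
"
```

```text
[-0.4277  0.3959  0.1104  1.2867  0.0007  2.3338] [ 0.5165 -0.2352  0.1884] [ 0.982   0.1889 -0.0004 -0.0007] 0.039062564837336236 [[ 0.3715  0.8774  0.3035  0.5937]
 [-0.9284  0.3516  0.1198 -0.2055]
 [-0.0016 -0.3263  0.9453  0.33  ]
 [ 0.      0.      0.      1.    ]]
```

View pics/w2.png

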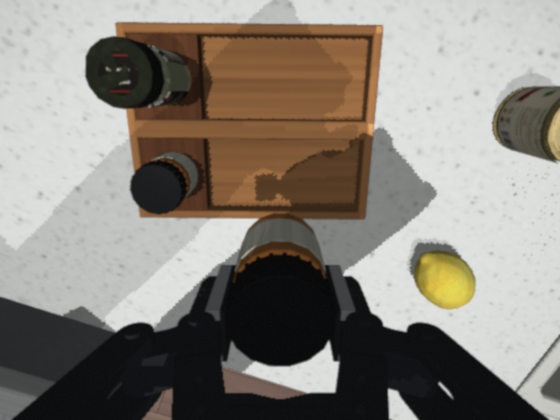

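The wrist view shows the rack square to the picture. Its outer wall-top corners are about (117,23), (382,26), (365,218) and (141,218). The short row's floor runs from column 207 to 361, and the held jar is upright.

```bash
python3 - <<'E'
from h import *
I=np.load('w2.npy',allow_pickle=True).item()
C=np.array([plane(I,*c,.024)[:2] for c in[(117,23),(382,26),(365,218),(141,218)]])
m=C.mean(0);print(C,m,[np.linalg.norm(C[i]-C[i-1]) for i in range(4)])
ey=(C[0]-C[1]+C[3]-C[2]);ey/=np.linalg.norm(ey);ex=np.array([ey[1],-ey[0]]);print("ey ang",np.degrees(np.arctan2(ey[1],ey[0])))
print("tall",m+.041*ex-.028*ey,"short",m-.041*ex-.028*ey)
for n,c,h in(("rt",(122,73),.111),("rs",(159,187),.072)):
    p=plane(I,*c,h)[:2];print(n,p,p-.098*ey)
E
```

```text
[[ 0.591  -0.0691]
 [ 0.666  -0.2621]
 [ 0.517  -0.3211]
 [ 0.4393 -0.1274]] [ 0.5533 -0.1949] [np.float64(0.16252358290005336), np.float64(0.20708662524637), np.float64(0.16023320010128758), np.float64(0.20873948924328486)]
ey ang 111.52726254741722
tall [ 0.6017 -0.2059] short [ 0.5255 -0.236 ]
rt [ 0.5672 -0.1166] [ 0.6032 -0.2078]
rs [ 0.4933 -0.146 ] [ 0.5292 -0.2372]
```

Request:
{"api": "step_arm", "payload": {
  "targets": "-1 0.013 0 0 0 0 0;-1 0.013 0 -0.06 0 0 0;-1 0.013 0 -0.12 0 0 0;-1 0.013 0 -0.18 0 0 0;-1 0.013 0 -0.23 0 0 0;-1 0.013 0 -0.265 0 0 0;-1 0.013 0 -0.285 0 0 0;-1 0.013 0 -0.3 0 0 0;-1 0.013 0 -0.3 0 0 0;-1 0.013 0 -0.3 0 0 0"
}}

```text
clock: 5.87
eef_pos: [0.524, -0.2363, 0.0395]
tool_rot: [0.982, 0.189, 0.0, 0.0]
ft_force: [0.4, -0.7, -0.8]
grip_width: 0.0389
grasp_force: 60.6
```

Request:
{"api": "step_arm", "payload": {
  "targets": "-1 0 0 -0.004 0 0 0;-1 0 0 -0.006 0 0 0;-1 0 0 -0.006 0 0 0;-1 0 0 -0.006 0 0 0"
}}

```text
clock: 6.2
eef_pos: [0.5235, -0.2366, 0.0365]
tool_rot: [0.982, 0.188, 0.0, 0.0]
ft_force: [-0.1, -0.4, -0.5]
grip_width: 0.0386
grasp_force: 60.6
```

Request:
{"api": "step_arm", "payload": {
  "targets": "0.7 0 0 0 0 0 0;0.7 0 0 0 0 0 0;0.7 0 0 0 0 0 0;0.7 0 0 0 0 0 0;0.7 0 0 0 0 0 0;0.7 0 0 0 0 0 0"
}}

```text
clock: 6.7
eef_pos: [0.5232, -0.2364, 0.0359]
tool_rot: [0.982, 0.188, 0.0, 0.0]
ft_force: [0.2, -0.3, -0.3]
grip_width: 0.0727
grasp_force: 0.0
```

Request:
{"api": "step_arm", "payload": {
  "targets": "0.7 0 0 0.06 0 0 0;0.7 0 0 0.14 0 0 0;1 0 0 0.22 0 0 0;1 0 0 0.3 0 0 0;1 0 0.04 0.38 0 0 0;1 0 0.1 0.42 0 0 0.15;1 0 0.17 0.42 0 0 0.3;1 0 0.24 0.42 0 0 0.45;1 0 0.31 0.42 0 0 0.6;1 0 0.38 0.42 0 0 0.75"
}}

```text
clock: 7.53
eef_pos: [0.5229, -0.045, 0.2462]
tool_rot: [0.884, 0.468, 0.0, 0.0]
ft_force: [0.7, 0.5, 0.3]
grip_width: 0.0853
grasp_force: 0.0
```

Request:
{"api": "step_arm", "payload": {
  "targets": "1 0 0.07 0 0 0 0.13;1 0 0.14 0 0 0 0.25;1 0 0.21 0 0 0 0.25;1 -0.01 0.28 0 0 0 0.25;1 -0.02 0.35 0 0 0 0.25;1 -0.02 0.42 0 0 0 0.25;1 -0.02 0.49 0 0 0 0.25;1 -0.02 0.56 0 0 0 0.25;1 -0.02 0.62 0 0 0 0.25;1 -0.02 0.66 0 0 0 0.25"
}}

```text
clock: 8.37
eef_pos: [0.5126, 0.2866, 0.2456]
tool_rot: [0.835, 0.551, 0.0, -0.0]
ft_force: [1.0, -0.2, -0.6]
grip_width: 0.0854
grasp_force: 0.0
```

Request:
{"api": "step_arm", "payload": {
  "targets": "1 0 0.02 -0.02 0 0 0;1 0 0.02 -0.02 0 0 0;1 0 0.02 -0.02 0 0 0;1 0 0.02 -0.02 0 0 0"
}}

```text
clock: 8.7
eef_pos: [0.513, 0.2921, 0.2354]
tool_rot: [0.836, 0.549, -0.001, 0.0]
ft_force: [-0.9, 0.9, -0.1]
grip_width: 0.0855
grasp_force: 0.0
```

```bash
python3 -c "
from h import *
o=bot.get_obs();I=bot.camera_info('wrist');im=bot.camera('wrist');t=bot.camera('top')
print(o['joint_pos'],o['eef_pos'],o['tool_rot'],I['pose'])
cv2.imwrite('pics/w3.png',np.hstack([im[:,:,::-1][:,140:420],cv2.resize(t[140:260,320:450,::-1],(455,420))]))
np.save('w3.npy',I)
"
```

```text
[ 0.5179  0.4234  0.2745  1.4234 -0.0005  2.4963] [0.513  0.2921 0.2354] [ 0.8356  0.5493 -0.0008  0.0002] [[ 0.9183  0.3738  0.1307  0.5457]
 [-0.396   0.868   0.2996  0.3679]
 [-0.0014 -0.3269  0.9451  0.3769]
 [ 0.      0.      0.      1.    ]]
```

View pics/w3.png

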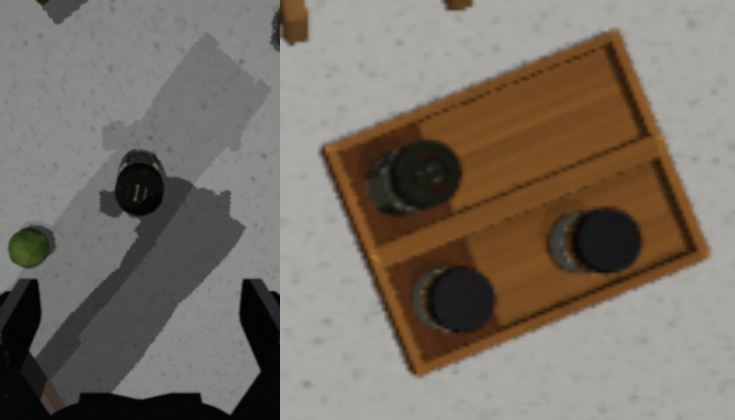

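The short jar stands in its row, with its cap at crop pixel (608,240). The tall jar's cap top is at about (279,191) in the full wrist picture.

```bash
python3 - <<'E'
from h import *
I=np.load('w3.npy',allow_pickle=True).item();T=bot.camera_info("top")
print(plane(I,279,191,.105),tri([ray(I,279,191),ray(T,165.9,218)]))
p=plane(T,320+(608-280)*130/455,140+240*120/420,.072);print(p)
E
```

```text
[0.5137 0.2963 0.105 ] (array([0.5117, 0.2958, 0.1016]), [np.float64(0.0015656927138263262), np.float64(0.0015656927138264405)])
[ 0.5242 -0.2335  0.072 ]
```

Request:
{"api": "step_arm", "payload": {
  "targets": "1 0 0.006 -0.06 0 0 0;1 0 0.006 -0.12 0 0 0;1 0 0.006 -0.18 0 0 0;1 0 0.006 -0.24 0 0 0;1 0 0.006 -0.3 0 0 0;1 0 0.006 -0.34 0 0 0;1 0 0.006 -0.365 0 0 0;1 0 0.006 -0.38 0 0 0;1 0 0.006 -0.38 0 0 0;1 0 0.006 -0.38 0 0 0"
}}

```text
clock: 9.63
eef_pos: [0.5138, 0.2961, 0.0465]
tool_rot: [0.836, 0.549, 0.0, 0.0]
ft_force: [-0.2, 0.0, 0.8]
grip_width: 0.0852
grasp_force: 0.0
```

Request:
{"api": "step_arm", "payload": {
  "targets": "-1 0 0 0 0 0 0;-1 0 0 0 0 0 0;-1 0 0 0 0 0 0;-1 0 0 0 0 0 0;-1 0 0 0 0 0 0;-1 0 0 0 0 0 0;-1 0 0 0 0 0 0;-1 0 0 0 0 0 0"
}}

```text
clock: 10.3
eef_pos: [0.5139, 0.297, 0.047]
tool_rot: [0.835, 0.55, 0.001, 0.0]
ft_force: [0.3, -1.6, 6.0]
grip_width: 0.0396
grasp_force: 60.1
```

```bash
python3 - <<'E'
from h import *
I={n:bot.camera_info(n) for n in("scene","top")}
for t,s in(((390,122),(437,262)),((301,133),(354,216)),((413,10),(514,132)),((299,27),(416,88)),((370,140),(400,268))):
    print(tri([ray(I["top"],*t),ray(I["scene"],*s)]))
print("cam at place",np.array([.6015,-.206])+.083*np.array([.93,.367]))
E
```

```text
(array([ 0.7285, -0.199 ,  0.0491]), [np.float64(0.009567113414382954), np.float64(0.009567113414382915)])
(array([0.7088, 0.0034, 0.0052]), [np.float64(0.0024756176075506793), np.float64(0.0024756176075507725)])
(array([ 0.8616, -0.1694,  0.2667]), [np.float64(0.001087118693512152), np.float64(0.0010871186935120223)])
(array([0.8332, 0.0273, 0.2644]), [np.float64(0.0011110874042718098), np.float64(0.0011110874042719336)])
(array([ 0.692 , -0.1594,  0.0121]), [np.float64(0.005317414574215588), np.float64(0.0053174145742157465)])
cam at place [ 0.6787 -0.1755]
```

Request:
{"api": "step_arm", "payload": {
  "targets": "-1 0 0 0.04 0 0 0;-1 0 0 0.1 0 0 0;-1 0 0 0.16 0 0 0;-1 0 0 0.22 0 0 0;-1 0 -0.05 0.28 0 0 -0.1;-1 0.01 -0.12 0.31 0 0 -0.25;-1 0.02 -0.19 0.31 0 0 -0.4;-1 0.03 -0.26 0.31 0 0 -0.55;-1 0.04 -0.33 0.31 0 0 -0.7;-1 0.05 -0.4 0.31 0 0 -0.8"
}}

```text
clock: 11.13
eef_pos: [0.5377, 0.0951, 0.2005]
tool_rot: [0.965, 0.263, -0.0, -0.0]
ft_force: [0.1, -0.4, -1.8]
grip_width: 0.0396
grasp_force: 60.0
```

Request:
{"api": "step_arm", "payload": {
  "targets": "-1 0.01 -0.07 0 0 0 -0.1;-1 0.03 -0.14 0 0 0 -0.2;-1 0.05 -0.21 0 0 0 -0.2;-1 0.07 -0.28 0 0 0 -0.2;-1 0.09 -0.35 0 0 0 -0.2;-1 0.11 -0.42 0 0 0 -0.2;-1 0.12 -0.49 0 0 0 -0.2;-1 0.125 -0.56 0 0 0 -0.2;-1 0.125 -0.61 0 0 0 -0.2;-1 0.125 -0.61 0 0 0 -0.2"
}}

```text
clock: 11.97
eef_pos: [0.5998, -0.2138, 0.1994]
tool_rot: [0.983, 0.185, -0.001, 0.001]
ft_force: [-0.3, 0.5, -0.3]
grip_width: 0.0397
grasp_force: 60.2
```

Request:
{"api": "step_arm", "payload": {
  "targets": "-1 0 0 0 0 0 0;-1 0 0 0 0 0 0;-1 0 0 0 0 0 0"
}}

```text
clock: 12.22
eef_pos: [0.6005, -0.2071, 0.2005]
tool_rot: [0.982, 0.189, -0.0, -0.0]
ft_force: [-0.1, -0.2, -1.6]
grip_width: 0.0395
grasp_force: 60.2
```

Request:
{"api": "step_arm", "payload": {
  "targets": "-1 0.002 0.002 -0.06 0 0 0;-1 0.002 0.002 -0.12 0 0 0;-1 0.002 0.002 -0.17 0 0 0;-1 0.002 0.002 -0.21 0 0 0;-1 0.002 0.002 -0.24 0 0 0;-1 0.002 0.002 -0.265 0 0 0;-1 0.002 0.002 -0.28 0 0 0;-1 0.002 0.002 -0.288 0 0 0;-1 0.002 0.002 -0.288 0 0 0;-1 0.002 0.002 -0.288 0 0 0"
}}

```text
clock: 13.05
eef_pos: [0.6022, -0.207, 0.0575]
tool_rot: [0.982, 0.189, 0.0, 0.0]
ft_force: [-0.0, 0.2, -0.4]
grip_width: 0.0397
grasp_force: 60.3
```

Request:
{"api": "step_arm", "payload": {
  "targets": "-1 0 0 -0.004 0 0 0;-1 0 0 -0.008 0 0 0;-1 0 0 -0.008 0 0 0;-1 0 0 -0.008 0 0 0"
}}

```text
clock: 13.38
eef_pos: [0.6018, -0.2075, 0.0531]
tool_rot: [0.982, 0.188, 0.0, 0.0]
ft_force: [-1.0, 0.3, -1.1]
grip_width: 0.0401
grasp_force: 60.3
```

Request:
{"api": "step_arm", "payload": {
  "targets": "0.7 0 0 0 0 0 0;0.7 0 0 0 0 0 0;0.7 0 0 0 0 0 0;0.7 0 0 0 0 0 0;0.7 0 0 0 0 0 0;0.7 0 0 0 0 0 0"
}}

```text
clock: 13.88
eef_pos: [0.6017, -0.2074, 0.0529]
tool_rot: [0.982, 0.188, 0.0, 0.0]
ft_force: [1.0, 0.8, -0.0]
grip_width: 0.0725
grasp_force: 0.0
```

Request:
{"api": "step_arm", "payload": {
  "targets": "0.7 0 0 0.06 0 0 0;0.7 0 0 0.14 0 0 0;0.7 0 0 0.22 0 0 0;0.7 0 0 0.3 0 0 0;0.7 -0.05 0 0.36 0 0 0;0.7 -0.12 0 0.38 0 0 0;0.7 -0.2 0 0.38 0 0 0;0.7 -0.28 0 0.38 0 0 0;0.7 -0.32 0 0.38 0 0 0;0.7 -0.32 0 0.38 0 0 0"
}}

```text
clock: 14.72
eef_pos: [0.4374, -0.207, 0.2437]
tool_rot: [0.982, 0.187, -0.001, -0.0]
ft_force: [-0.2, 0.5, -0.6]
grip_width: 0.0726
grasp_force: 0.0
```

```bash
python3 -c "
from h import *
t=bot.camera('top');s=bot.camera('scene')
cv2.imwrite('pics/f.png',np.hstack([cv2.resize(s[200:400,260:440,::-1],(378,420)),cv2.resize(t[140:260,320:440,::-1],(420,420))]))
"
```

```text
(no output)
```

View pics/f.png

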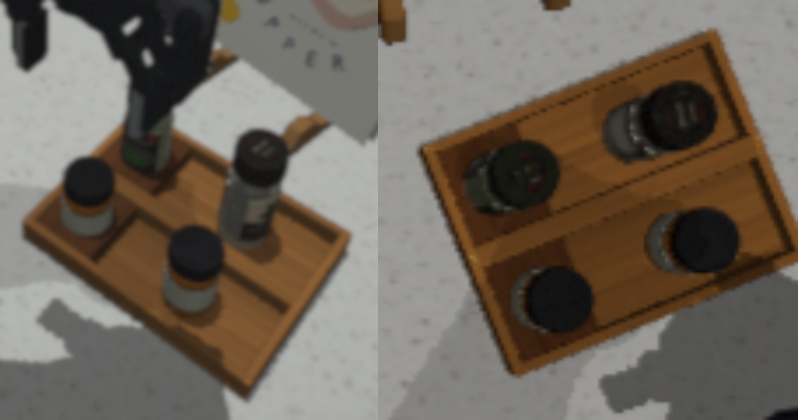

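Both loose jars stand upright in the correct rows, with the tall cap at crop pixel (683,116) and the short one at (706,240). The gripper is clear of everything.

```bash
python3 -c "
from workcell import bot
print(bot.job_done())"
```

```text
the job is handed in; nothing more can be done
None
```

Both jars stand upright in their matching rack rows in the final camera check, and the job was handed in at about 15 s on the robot clock; no verdict was returned.

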